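# Read a tested module's bar code, hang the reader up, pack the module

## Robot

A 6-joint arm with a two-finger parallel gripper is mounted at the origin on a cart in front of the work surface, level with it; the furniture and walls round the work are solid. World frame = base frame: x ahead of the robot, y to its left, z up, the work surface at z = 0. Lengths are in m, angles in rad, forces in N, time in s.
With the tool pointing down it reaches from about 0.35 to 0.85 m from the base axis. Payload 8.1 kg.
Tool frame: the origin (TCP) lies between the finger pads; the fingertips stand 11 mm ahead of it and the grasp point (between the pads) lies 8 mm behind it (robot.tips_ahead is the distance from the TCP to the fingertips, in m); z points along the fingers, y is the line along which they close (so a half turn about z gives the same grasp; the last joint's range is limited). The gripper opens to 93 mm and grips with 3 to 60 N. Pads are 15 mm wide; open, the fingers measure 128 mm over their backs; the gripper's body (75 mm by 188 mm) begins 65 mm behind the grasp point.
Start: joints at [1.188, 0.13, 1.488, -0, 1.523, -0.085], TCP at [0.176, 0.574, 0.23] pointing down, gripper open.
Joint ranges: [-2.96, 2.96], [-0.89, 2.26], [0.02, 2.5], [-1.34, 4.48], [0, 2.73], [-2.66, 2.66]. Speed limits (rad/s): [2.39, 2.39, 2.79, 3.14, 3.14, 3.14].

## Interface

Orientations are given as a rotation vector (axis times angle).
In Python, from plant import robot gives the robot as it stands. The module is installed in compiled form; this text tells all that it offers.
- The arm moves only by the tool move_arm, never from a script. Its argument "deltas" is one flat list of numbers, 7 for each row, row after row: the shift along the tool's x, y, z in m, then the turn, a rotation vector about the tool's x, y, z in rad, then the opening, from 0 (shut) to 1 (fully open). A call has 1 to 12 rows; each row is the pose to reach, as a shift and turn from the pose commanded when the call began, along the tool's axes at that moment; what a row does not reach only later rows make up. A row lasts 1/8 s, in which the tool goes at most 62.5 mm and 10.7 degrees, less where a joint would pass 70% of its speed; a pose out of reach is approached as far as the arm can. A call with a gripper value outside its range is refused whole. The fingers move at their own pace and stop on an object; "squeeze" is the grip in N (left out, the last holds). Time passes only in rows, so rows that repeat a pose let the fingers close. It gives the time, the measured TCP pose, the force, the opening and the grip force at its end, in the units of the state.
- robot.read_state(): the state, without advancing time (a new reading comes with each control period).
- robot.read_camera(name): name is "scene" or "top" or "wrist"; returns (picture, depth): 420x560x3 uint8, red, green, blue; 420x560 float32, m along the optical axis (not along the pixel's ray), 0 where there is no reading.
- robot.camera_model(name): a dict with "K" (3x3 intrinsics, pixels), "R" (3x3) and "t" (3): a world point X has camera coordinates R X + t; the wrist camera has in their place "tool_from_camera" (4x4, takes a point from camera to tool coordinates, whose origin is the TCP and whose axes are the flange's). Camera axes: x right, y down, z forward; pixel columns grow to the right and rows downward; lengths in m; the calibration is good to about 2 mm. A picture is of the moment at which its call begins: read the wrist's pose just before it. camera_model takes no time and is no camera call.
- robot.close_job(): hands the job in; it is judged then, once.
Trained networks look in the newest picture that a camera, given by its name, has taken for a name from the list of things; names that differ only in an ending like _2 or _b are one class to them, and where a whole thing is asked for, a point or a joint stands for the part that bears it (a point fixed in the world has none). Each returns a list of dicts, best first, with "confidence" (0 to 1); they miss things now and then, are a little off and sometimes report something else, mostly with a low value. They report only what shows in the picture. A call takes as long as a camera call. They do not tell look-alikes from the thing itself.
- robot.recognise(camera, label): "uv" ([column, row] in pixels, amid what is visible of it).
The state is a dict: "t": time; "q": joint angles; "dq": joint speeds; "joint_torque": joint torques, N m; "tool_pos": TCP position; "orientation": TCP orientation; "force": force on the tool from outside, world axes, zero at the start; "wrist_torque": the same for the moment, N m; "opening": finger opening in m; "gripper_force": force on a finger pad.
Only numpy, scipy, OpenCV 4.12 (cv2) and the standard library are available. Lean on these libraries where they do the work, as an engineer would, in place of code of your own. Each camera call takes 0.05 s, during which the arm holds its last target. There are 200 camera calls.

## Task

The green module on the sloping test nest has passed its test; book it out before it leaves the nest: take the code reader from its hanger and, without touching the module, point it square at the bar code on the module's top face from about 5 cm off and hold it still there for more than a second. Then hang the reader back in its fork by its collar, and pack the module flat, label up, into the free space along the notched wall of the blue tray. Leave the things already in the tray and everything else on the bench where they are.

Things in the scene. Friction and masses are not known exactly. Their poses are not given: they have to be found in the camera images.
- stand: Reader hanger, fixed: dark base 110x96x10 mm, rear post, pale fork with its top at z = 105 mm. Origin on the bench below the middle of the reader's place; z up; the fork's open end is at -x, the post at +x, 45 mm behind, no higher than the fork. Slot 34 mm wide, open above, below and to -x. A 3 mm lip on the fork encloses the collar's place, 54 mm square over the origin: lift the collar over it.
- reader_grip (a point): Middle of the handle of the code reader, a dark stick with orange collar, 140 g. z points from window to handle end, up as it hangs. From here: handle 30 mm (x) by 26 mm (y), from -29 to +33 mm; collar 48x48x6 mm, underside at -35; below it a 26 mm round barrel; window at -110, looking along -z. Hung: upright, collar on the fork, this point 140 mm up, yaw as the stand's within 6 degrees.
- reader_spot (a point): The reader's focus: the point 50 mm straight in front of its window, 160 mm from reader_grip along -z; same axes as reader_grip. It should lie on the middle of the bar code while reading; 20 mm nearer or farther still reads.
- reader: The code reader as a whole; origin in the middle of its window, z along the stick to the handle; same axes as reader_grip.
- nest: Sloping test nest, fixed: blue-grey wedge 105x138x92 mm, front edge 40 mm high. Origin on the bench under its middle; the slope faces -x and rises to +x at 35 degrees. The module lies on it lengthwise along y, its lower side on two bright lugs (12 mm high, 56 mm apart: room for a finger), 3 mm from a rail (9 mm high, +y contact block 15 mm) at each end. 39 mm of bare slope above it.
- module_center (a point): Middle of the green module, a block 40 mm (x) by 100 mm (y) by 26 mm (z), 90 g, half-way up. z points out of its top face (the one with the bar code); in the nest z stands 35 degrees off vertical and x points up the slope.
- module_label (a point): Middle of the white bar code label on the module's top face, 26 mm (x) by 54 mm (y) with black bars; 15.5 mm above module_center along z; z points out of the label, same axes as module_center.
- module: The green module as a whole; origin in the middle of its underside, 13 mm below module_center; same axes.
- tray: Blue open tray, fixed: outside 105 mm (x) by 116 mm (y), 30 mm high, walls and floor 4 mm. Origin on the bench under its middle, z up. The wall at -x has a finger notch 52 mm wide in its middle, down to the floor. The half along that wall is free; the other half holds a copper block and two vials at its two ends, about 55 mm apart, with room for the other finger between them.
- tray_space (a point): Middle of the free space's floor: 49 mm along x (from the notched wall to the block and vials) by 108 mm along y, 24 mm to -x of the tray's middle and 4 mm above the bench; same axes as the tray. Packed, the module lies here on the floor, its length along y, either way round.
- bus_block: Copper block 44 x 24 x 34 mm at the +y end of the tray's other half; leave it. Origin under its middle.
- vial_black: Sample vial with black cap, 22 mm across, 52 mm high, upright in the tray's -y end by the wall at +x; leave it. Origin under its middle.
- vial_blue: Sample vial with blue cap, 22 mm across, 58 mm high, upright in the tray's -y end, beside the free space; leave it. Origin under its middle.
- hex_keys: Red folded hex key set, 22 x 92 x 22 mm, loose on the bench between robot and nest; leave it.
- spanner_10: Small steel spanner, 21 x 141 x 8 mm, loose on the bench between robot and nest; leave it.
- weight_block: Steel weight with knob, 42 x 42 x 56 mm, loose, to the left of the nest; leave it.
- solder_spool: Spool of solder, 62 mm across, 45 mm high, loose, at the left rear; leave it.
There are look-alikes about, which are no part of the job. Leave any yellow look-alike of the module alone. What is shaped like the reader but purple is not meant.

How it is judged:
By the outcome, as a careful person would: the job done as asked, in the order asked, and still so for the second after the job is handed in, with the robot touching nothing.
It also fails if it takes over 61 s, if anything falls off the work surface, if the arm or the gripper's body presses on something with over 40 N, if the wrist force passes 120 N, or if a joint passes its speed limit or range.

## Working session

There is one attempt and no reset: what is moved stays moved. The work goes in short steps, Python scripts to look and compute and a tool call to move; the robot and the scene stay as the last step left them, time stands still between calls to the robot, and variables do not carry over. Pictures are saved under pics/ and viewed, at most 10 in all, crops included, and the job is handed in when it is done.

Besides the shell and the picture viewer there is one more tool, called after ">>>" as name(argument=value, ...) on one line, values as JSON. move_arm: Moves the arm, as the interface text tells. Its arguments: {"type":"object","properties":{"deltas":{"type":"array","items":{"type":"number"}},"squeeze":{"type":"number"}},"required":["deltas"]}

```bash
mkdir -p pics; cat > h.py <<'E'
import numpy as np, cv2
from scipy.spatial.transform import Rotation as Ro
from plant import robot
def save(n,im): cv2.imwrite('pics/'+n,cv2.cvtColor(im,cv2.COLOR_RGB2BGR))
def cloud(cam):
    """per-pixel world points; picture"""
    s=robot.read_state(); im,d=robot.read_camera(cam); m=robot.camera_model(cam); K=np.array(m['K'])
    v,u=np.mgrid[0:d.shape[0],0:d.shape[1]]
    P=np.stack([(u-K[0,2])/K[0,0]*d,(v-K[1,2])/K[1,1]*d,d],-1)
    if 'R' in m: W=(P-np.array(m['t']))@np.array(m['R'])
    else:
        T=np.array(m['tool_from_camera']); W=(P@T[:3,:3].T+T[:3,3])@Ro.from_rotvec(s['orientation']).as_matrix().T+np.array(s['tool_pos'])
    W[d<=0]=np.nan
    return im,W
def delta(pos,R):
    """shift and turn in the present tool axes to reach pos, R"""
    s=robot.read_state(); R0=Ro.from_rotvec(s['orientation']).as_matrix()
    return np.round(R0.T@(np.array(pos)-s['tool_pos']),4), np.round(Ro.from_matrix(R0.T@R).as_rotvec(),4)
E
python3 - <<'E'
from h import *
print(robot.read_state())
for c in ['scene','top']:
    im,W=cloud(c); np.savez(c+'.npz',im=im,W=W); save(c+'.png',im)
    for n in ['stand','reader_grip','nest','module_label','module','tray','bus_block','vial_black','vial_blue']:
        print(c,n,[(np.round(r['uv']).tolist(),round(r['confidence'],2),np.round(W[int(r['uv'][1]),int(r['uv'][0])],3).tolist()) for r in robot.recognise(c,n)][:3])
E
```

```text
{'t': 0.0, 'q': array([ 1.18759269e+00,  1.31168672e-01,  1.48925778e+00, -2.81230777e-05,
        1.52300081e+00, -8.53908624e-02]), 'dq': array([-0.00113641, -0.00055679, -0.00057092, -0.00191486,  0.00257784,
        0.00031448]), 'joint_torque': array([-3.52341005e-03, -5.59826446e+01, -4.91762173e+01,  7.62742292e-02,
        3.58199375e-02, -1.20825202e-04]), 'tool_pos': array([0.17583696, 0.57308671, 0.22859475]), 'orientation': array([-4.66014898e-01, -3.10643240e+00,  2.81295301e-03]), 'force': array([-0.58557234,  0.4555285 ,  0.73385719]), 'wrist_torque': array([ 0.00221391,  0.00253041, -0.03749957]), 'gripper_force': 0.0, 'opening': 0.09309360820163812}
scene stand [([349.0, 307.0], 0.86, [0.513, -0.34, 0.009]), ([318.0, 220.0], 0.41, [0.651, -0.046, 0.074]), ([231.0, 207.0], 0.29, [0.513, 0.228, 0.043])]
scene reader_grip [([292.0, 268.0], 0.81, [0.43, -0.223, 0.079]), ([270.0, 274.0], 0.7, [0.441, -0.118, 0.003]), ([343.0, 267.0], 0.62, [0.477, -0.342, 0.129])]
scene nest [([267.0, 200.0], 0.56, [0.653, 0.222, 0.037])]
scene module_label [([210.0, 194.0], 0.73, [0.523,
[... 649 characters left out ...]
31.0], 0.83, [0.488, -0.319, 0.153]), ([361.0, 250.0], 0.83, [0.439, -0.196, 0.108])]
top nest [([295.0, 147.0], 0.56, [0.722, -0.021, 0.091])]
top module_label [([296.0, 172.0], 0.96, [0.651, -0.021, 0.081]), ([139.0, 214.0], 0.59, [0.538, 0.431, 0.03])]
top module [([298.0, 167.0], 0.9, [0.665, -0.029, 0.081]), ([139.0, 216.0], 0.78, [0.535, 0.436, 0.027]), ([400.0, 225.0], 0.73, [0.503, -0.327, 0.013])]
top tray [([193.0, 230.0], 0.94, [0.493, 0.28, 0.004])]
top bus_block [([177.0, 223.0], 0.51, [0.514, 0.327, 0.017]), ([299.0, 148.0], 0.46, [0.717, -0.029, 0.089])]
top vial_black [([410.0, 229.0], 0.64, [0.492, -0.32, 0.127])]
top vial_blue [([204.0, 216.0], 0.37, [0.533, 0.237, 0.056])]
```

```bash
python3 - <<'E'
import cv2,numpy as np
a=cv2.imread('pics/top.png');cv2.imwrite('pics/top2.png',cv2.resize(a[90:320,80:480],(800,460),interpolation=cv2.INTER_CUBIC))
E
```

```text
(no output)
```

View pics/top2.png

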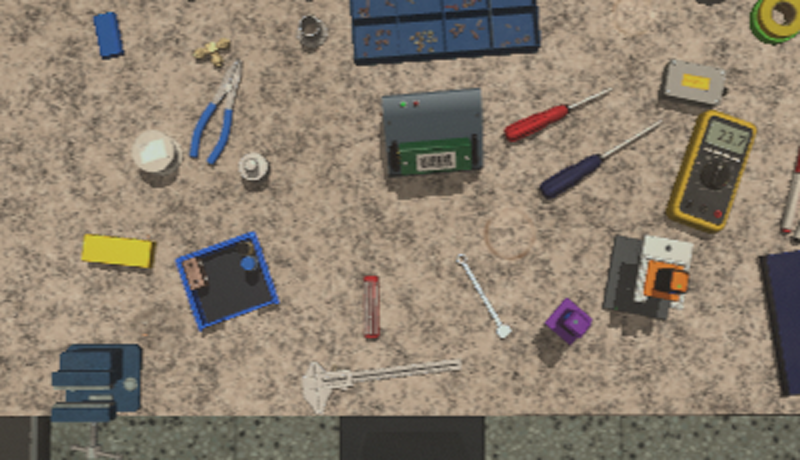

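View pics/scene.png

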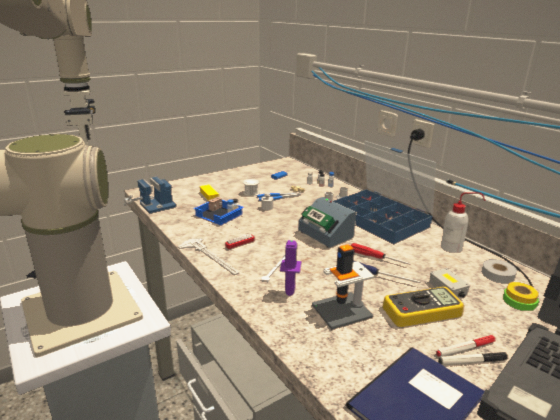

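```bash
cat >> h.py <<'E'
def rect(P):
    """min-area rectangle of xy points: centre, sizes, angles of side 1 (deg)"""
    c,s,a=cv2.minAreaRect(P[:,:2].astype(np.float32)); return np.round(c,4),np.round(s,4),round(a,1)
def hsv(im): return cv2.cvtColor(im,cv2.COLOR_RGB2HSV).astype(int)
E
python3 - <<'E'
from h import *
z=np.load('top.npz');im=z['im'];W=z['W'];H=hsv(im);X,Y,Z=W[...,0],W[...,1],W[...,2]
box=lambda x,y,r:(abs(X-x)<r)&(abs(Y-y)<r)
hue=lambda a,b,s=100,v=40:(H[...,0]>=a)&(H[...,0]<=b)&(H[...,1]>s)&(H[...,2]>v)
def rep(n,m):
    P=W[m]; print(n,len(P),np.round(np.median(P,0),4) if len(P) else '',rect(P) if len(P)>4 else '')
st=box(.49,-.32,.1)
rep('collar',st&hue(5,20,150)&(Z>.095)&(Z<.125))
rep('handle',st&(Z>.155))
rep('pale',st&(H[...,1]<60)&(H[...,2]>120)&(Z>.09)&(Z<.115))
rep('base',st&(Z<.02)&(Z>.003)&(H[...,2]<90))
rep('purple',box(.44,-.2,.08)&hue(130,155,80))
n=box(.67,-.025,.13)
rep('nest',n&(Z>.02)); rep('nesttop',n&(Z>.084)&(X>.68))
g=n&hue(45,85,80)&(Z>.05); rep('green',g)
wl=n&(H[...,1]<60)&(H[...,2]>150)&(Z>.06)&(abs(X-.65)<.04); rep('label',wl)
P=W[g|wl]; 
c=P.mean(0); u,s,v=np.linalg.svd(P-c); print('normal',v[2],'long',v[0],s)
t=box(.49,.28,.1)
rep('rim',t&hue(100,125,120)&(Z>.022)&(Z<.04))
rep('copper',t&(Z>.033)&(Z<.045)); rep('bluecap',t&(Z>.048))
E
```

```text
collar 152 [ 0.4896 -0.3196  0.1102] (array([ 0.4901, -0.3305]), array([0.0444, 0.0471]), 80.0)
handle 132 [ 0.4903 -0.329   0.1702] (array([ 0.4901, -0.3322]), array([0.0281, 0.0307]), 89.6)
pale 415 [ 0.5244 -0.335   0.1045] (array([ 0.5016, -0.3342]), array([0.0668, 0.0914]), 78.6)
base 700 [ 0.4853 -0.3122  0.0092] (array([ 0.5081, -0.3373]), array([0.1096, 0.1757]), 67.4)
purple 272 [ 0.4361 -0.2046  0.0833] (array([ 0.4342, -0.2097]), array([0.0459, 0.0464]), 49.9)
nest 2011 [ 0.7    -0.0269  0.0825] (array([ 0.7002, -0.0558]), array([0.1112, 0.1962]), 4.5)
nesttop 730 [ 0.7312 -0.0239  0.0902] (array([ 0.7152, -0.0254]), array([0.0759, 0.1375]), 4.7)
green 292 [ 0.6729 -0.0282  0.0801] (array([ 0.6886, -0.0272]), array([0.0958, 0.0944]), 89.8)
label 28 [ 0.6582 -0.0226  0.081 ] (array([ 0.6564, -0.0279]), array([0.0191, 0.0483]), 4.2)
normal [ 0.22377484  0.00782116 -0.97460948] long [-0.05254793  0.99861018 -0.00405149] [0.56365127 0.28422839 0.10776047]
rim 282 [0.5082 0.2888 0.0281] (array([0.4917, 0.2741]), array([0.1096, 0.1228]), 18.8)
copper 136 [0.5052 0.3169 0.037 ] (array([0.4906, 0.2729]), array([0.102, 0.112]), 19.9)
bluecap 84 [0.5247 0.2399 0.0573] (array([0.5254, 0.2399]), array([0.0417, 0.0191]), 17.9)
```

```bash
cat >> h.py <<'E'
def down(yaw):
    """tool straight down, tool x at world angle yaw (deg)"""
    return Ro.from_euler('z',yaw,degrees=True).as_matrix()@np.diag([1,-1,-1.])
E
python3 - <<'E'
from h import *
m=robot.camera_model('wrist');print(np.round(m['tool_from_camera'],3),np.round(m['K'],1))
print(robot.read_state()['t'],delta([.45,.10,.32],down(80)),delta([.47,-.33,.33],down(-11)))
E
```

```text
[[-0.    -0.961 -0.276  0.077]
 [ 1.    -0.     0.    -0.   ]
 [-0.001 -0.276  0.961 -0.154]
 [ 0.     0.     0.     1.   ]] [[310.5   0.  280.6]
 [  0.  310.5 208.8]
 [  0.    0.    1. ]]
1.0 (array([-0.4009, -0.3724, -0.0904]), array([ 1.0000e-04, -0.0000e+00,  1.4475e+00])) (array([-0.5462, -0.7776, -0.1004]), array([ 0.0000e+00, -1.0000e-04,  3.0358e+00]))
```

>>> move_arm(deltas=[-0.4,-0.37,-0.09,0,0,1.45,0.65,-0.4,-0.37,-0.09,0,0,1.45,0.65,-0.4,-0.37,-0.09,0,0,1.45,0.65,-0.4,-0.37,-0.09,0,0,1.45,0.65,-0.4,-0.37,-0.09,0,0,1.45,0.65,-0.4,-0.37,-0.09,0,0,1.45,0.65,-0.4,-0.37,-0.09,0,0,1.45,0.65,-0.4,-0.37,-0.09,0,0,1.45,0.65,-0.546,-0.778,-0.1,0,0,3.036,0.65,-0.546,-0.778,-0.1,0,0,3.036,0.65,-0.546,-0.778,-0.1,0,0,3.036,0.65,-0.546,-0.778,-0.1,0,0,3.036,0.65])

```text
t: 2.5
tool_pos: [0.4477, -0.1036, 0.3212]
orientation: [2.983, 0.984, 0.002]
force: [0.9, 0.5, -0.8]
opening: 0.0603
gripper_force: 0.0
```

```bash
python3 - <<'E'
from h import *
s=robot.read_state();print(s['t'],s['q'],s['tool_pos'],delta([.47,-.33,.33],down(-11)))
E
```

```text
2.5 [-3.39282567e-01 -2.75547775e-01  1.70960318e+00  1.55857902e-04
  1.70639927e+00  5.93961742e-01] [ 0.44765397 -0.10363528  0.32123125] (array([-0.1168,  0.1952, -0.0087]), array([ 5.000e-04, -1.100e-03,  8.296e-01]))
```

>>> move_arm(deltas=[-0.117,0.195,-0.009,0,0,0.83,0.65,-0.117,0.195,-0.009,0,0,0.83,0.65,-0.117,0.195,-0.009,0,0,0.83,0.65,-0.117,0.195,-0.009,0,0,0.83,0.65,-0.117,0.195,-0.009,0,0,0.83,0.65,-0.117,0.195,-0.009,0,0,0.83,0.65,-0.117,0.195,-0.009,0,0,0.83,0.65])

```text
t: 3.38
tool_pos: [0.4713, -0.3274, 0.3299]
orientation: [3.128, -0.288, 0.0]
force: [-0.4, 0.4, 0.0]
opening: 0.0608
gripper_force: 0.0
```

```bash
python3 - <<'E'
from h import *
s=robot.read_state();print(s['t'],s['tool_pos'],s['q'])
im,W=cloud('wrist');save('w1.png',im);np.savez('w1.npz',im=im,W=W)
H=hsv(im);X,Y,Z=W[...,0],W[...,1],W[...,2]
st=(abs(X-.49)<.1)&(abs(Y+.33)<.1)
hue=lambda a,b,s=100,v=40:(H[...,0]>=a)&(H[...,0]<=b)&(H[...,1]>s)&(H[...,2]>v)
def rep(n,m):
    P=W[m]; print(n,len(P),np.round(np.median(P,0),4),rect(P))
rep('collar',st&hue(5,20,150)&(Z>.106)&(Z<.116))
rep('handle',st&(Z>.168)&(Z<.18));print(np.nanmax(Z[st]))
rep('pale',st&(H[...,1]<60)&(H[...,2]>120)&(Z>.1)&(Z<.112))
rep('base',st&(Z<.014)&(Z>.006)&(H[...,2]<90))
E
```

```text
3.375 [ 0.47132251 -0.32737482  0.32991828] [-6.96455816e-01  3.99859546e-02  1.40294611e+00  5.16915432e-05
  1.69843979e+00  1.05817174e+00]
collar 750 [ 0.5009 -0.3343  0.1094] (array([ 0.4913, -0.3319]), array([0.0462, 0.0475]), 78.6)
handle 458 [ 0.492  -0.3314  0.1714] (array([ 0.4917, -0.3315]), array([0.021 , 0.0238]), 82.9)
0.4399337382523327
pale 2229 [ 0.5245 -0.3388  0.1037] (array([ 0.5029, -0.3335]), array([0.0659, 0.091 ]), 79.4)
base 491 [ 0.5018 -0.366   0.0084] (array([ 0.5122, -0.341 ]), array([0.1176, 0.1639]), 65.7)
```

View pics/w1.png

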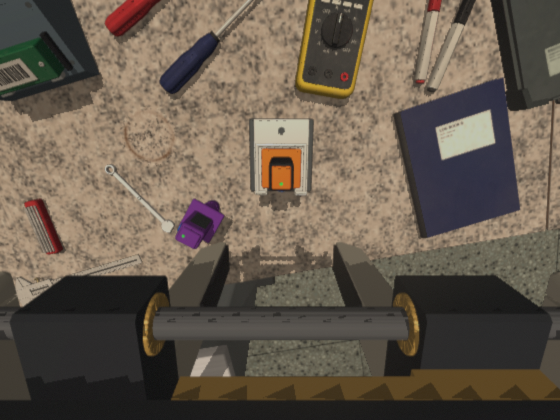

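```bash
python3 - <<'E'
from h import *
s=robot.read_state();print(s['t'],s['tool_pos'],np.abs(s['dq']).max(),delta([.4915,-.3317,.20],down(-10.5)))
E
```

```text
3.425 [ 0.47139984 -0.32722033  0.33000095] 0.0076418202986291185 (array([0.0205, 0.0007, 0.13  ]), array([ 0.0001, -0.0003, -0.0005]))
```

>>> move_arm(deltas=[0.0205,0.0007,0.065,0,0,0,0.65,0.0205,0.0007,0.13,0,0,0,0.65,0.0205,0.0007,0.13,0,0,0,0.65,0.0205,0.0007,0.13,0,0,0,0.65])

```text
t: 3.92
tool_pos: [0.4916, -0.3322, 0.2013]
orientation: [3.128, -0.29, 0.001]
force: [0.1, -0.3, 0.5]
opening: 0.0602
gripper_force: 0.0
```

```bash
python3 - <<'E'
from h import *
im,W=cloud('wrist')
s=robot.read_state()
H=hsv(im);X,Y,Z=W[...,0],W[...,1],W[...,2]
st=(abs(X-.49)<.1)&(abs(Y+.33)<.1)
hue=lambda a,b,s=100,v=40:(H[...,0]>=a)&(H[...,0]<=b)&(H[...,1]>s)&(H[...,2]>v)
def rep(n,m):
    P=W[m]; print(n,len(P),np.round(np.median(P,0),4),rect(P))
rep('collar',st&hue(5,20,150)&(Z>.106)&(Z<.116))
rep('handle',st&(Z>.168)&(Z<.18))
rep('pale',st&(H[...,1]<60)&(H[...,2]>120)&(Z>.1)&(Z<.112))
print(s['t'],s['tool_pos'],delta([.4915,-.3317,.132],down(-10.5)))
E
```

```text
collar 1548 [ 0.5038 -0.3356  0.1094] (array([ 0.4919, -0.3317]), array([0.0473, 0.047 ]), 79.6)
handle 1094 [ 0.4926 -0.3317  0.1713] (array([ 0.4922, -0.3313]), array([0.021 , 0.0247]), 76.7)
pale 4606 [ 0.5251 -0.3387  0.1037] (array([ 0.503 , -0.3337]), array([0.0658, 0.0919]), 79.1)
3.975 [ 0.49238679 -0.33290681  0.20300409] (array([-0.0013, -0.0012,  0.071 ]), array([ 0.0019, -0.0034, -0.0023]))
```

>>> move_arm(deltas=[0,0,0.035,0,0,0,0.65,0,0,0.069,0,0,0,0.65,0,0,0.069,0,0,0,0.65,0,0,0.069,0,0,0,0.65,0,0,0.069,0,0,0,0,0,0,0.069,0,0,0,0,0,0,0.069,0,0,0,0,0,0,0.069,0,0,0,0], squeeze=25)

```text
t: 4.97
tool_pos: [0.4913, -0.3322, 0.1309]
orientation: [-3.128, 0.292, -0.0]
force: [1.2, -1.1, 2.8]
opening: 0.0257
gripper_force: 25.0
```

>>> move_arm(deltas=[0,0,-0.02,0,0,0,0,0,0,-0.06,0,0,0,0,0,0,-0.11,0,0,0,0,0,0,-0.15,0,0,0,0,0,-0.06,-0.2,0,0,-0.1,0,0,-0.12,-0.2,0,0,-0.26,0,0,-0.18,-0.2,0,0,-0.26,0,0,-0.24,-0.2,0,0,-0.26,0,0.002,-0.307,-0.2,0,0,-0.26,0,0.002,-0.307,-0.2,0,0,-0.26,0,0.002,-0.307,-0.2,0,0,-0.26,0])

```text
t: 6.35
tool_pos: [0.5501, -0.0306, 0.3317]
orientation: [3.139, 0.118, 0.001]
force: [0.1, 0.5, -0.8]
opening: 0.0257
gripper_force: 25.0
```

```bash
python3 - <<'E'
from h import *
s=robot.read_state();print(s['t'],s['tool_pos'],s['q'],s['opening'])
im,W=cloud('wrist');save('w2.png',im);np.savez('w2.npz',im=im,W=W)
for n in ['module_label','module','reader_grip']: print(n,[(r['uv'],r['confidence']) for r in robot.recognise('wrist',n)][:2])
H=hsv(im);X,Y,Z=W[...,0],W[...,1],W[...,2]
n=(abs(X-.69)<.12)&(abs(Y+.025)<.12)&(Z>.02)
def rep(a,m):
    P=W[m]; print(a,len(P),np.round(np.median(P,0),4),rect(P)) if len(P)>5 else print(a,len(P))
rep('nest',n)
g=n&(H[...,0]>45)&(H[...,0]<85)&(H[...,1]>80)&(Z>.04); rep('green',g)
rep('nesttop',n&(Z>.086)&(X>.68))
E
```

```text
6.35 [ 0.55010433 -0.03062354  0.33167146] [-1.48344917e-01 -2.27808786e-02  1.46292202e+00 -4.98098328e-04
  1.70066628e+00  1.34696111e+00] 0.02567893881737661
module_label [([287.5, 88.8], 0.93), ([5.5, 162.7], 0.86)]
module [([282.9, 85.9], 0.81), ([5.1, 162.0], 0.68)]
reader_grip [([392.5, 258.9], 0.96)]
nest 64915 [ 0.5798 -0.0335  0.4249] (array([ 0.665 , -0.0464]), array([0.197 , 0.1901]), 90.0)
green 2043 [ 0.6737 -0.0266  0.0807] (array([ 0.693 , -0.0275]), array([0.0955, 0.1035]), 4.3)
nesttop 4477 [ 0.7354 -0.0229  0.09  ] (array([ 0.716 , -0.0239]), array([0.0784, 0.1385]), 4.2)
```

View pics/w2.png

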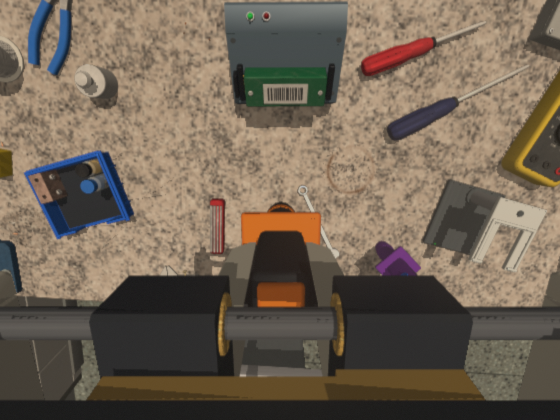

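```bash
python3 - <<'E'
from h import *
z=np.load('w2.npz');im=z['im'];W=z['W'];H=hsv(im)
a=np.zeros(im.shape[:2],bool);a[78:112,258:314]=1
wh=a&(H[...,1]<70)&(H[...,2]>120)
wh=cv2.morphologyEx(wh.astype(np.uint8),cv2.MORPH_CLOSE,np.ones((7,7)))>0
nl,lab,st,_=cv2.connectedComponentsWithStats(wh.astype(np.uint8)); i=1+st[1:,4].argmax(); print(st[i]); wh=lab==i
b=np.zeros_like(a);b[66:112,240:332]=1
X=W
P=W[wh];c=P.mean(0);u,s,v=np.linalg.svd(P-c,full_matrices=False);n=v[2]*np.sign(v[2][2]);print('label c',c,'n',n,'tilt',np.degrees(np.arccos(n[2])),'yaw',np.degrees(np.arctan2(-n[1],-n[0])),'long',v[0],np.degrees(np.arctan2(-v[0][0],v[0][1])))
G=b&(((H[...,0]>45)&(H[...,0]<85)&(H[...,1]>80))|wh)
Q=W[G]; d=(Q-c)@n; T=Q[abs(d)<.003]
for k in range(3):
    c2=T.mean(0);u,s,v=np.linalg.svd(T-c2,full_matrices=False);n=v[2]*np.sign(v[2][2]);T=Q[abs((Q-c2)@n)<.002]
print('plane n',n,'tilt',np.degrees(np.arccos(n[2])),'yaw',np.degrees(np.arctan2(-n[1],-n[0])),len(T))
# coords in module frame guess
xm=np.array([np.cos(np.radians(4.3))*np.cos(np.radians(35)),np.sin(np.radians(4.3))*np.cos(np.radians(35)),np.sin(np.radians(35))]);ym=np.array([-np.sin(np.radians(4.3)),np.cos(np.radians(4.3)),0])
for nm,S in(('top',T),('label',P)):
    e=np.c_[(S-c)@xm,(S-c)@ym]; print(nm,np.percentile(e,[1,99],axis=0),rect(e))
N=W[(abs(W[...,0]-.72)<.06)&(abs(W[...,1]+.025)<.1)&(W[...,2]>.088)&(W[...,2]<.1)];print('nesttop',np.median(N,0),rect(N))
# handle direction in view
E
```

```text
[263  84  45  19 744]Traceback (most recent call last):
  File "<stdin>", line 9, in <module>
    u, s, vh = gufunc(a, signature=signature)
               ~~~~~~^^^^^^^^^^^^^^^^^^^^^^^^
    raise LinAlgError("SVD did not converge")
numpy.linalg.LinAlgError: SVD did not converge
```

```bash
cat > lab.py <<'E'
from h import *
import sys
def run(im,W,box,yaw=4.3):
    r0,r1,c0,c1=box
    H=hsv(im);ok=np.isfinite(W[...,2])
    b=np.zeros(ok.shape,bool);b[r0:r1,c0:c1]=1;b&=ok
    gr=(H[...,0]>45)&(H[...,0]<85)&(H[...,1]>80)
    wh=(b&(H[...,1]<70)&(H[...,2]>120)).astype(np.uint8)
    wh=cv2.morphologyEx(wh,cv2.MORPH_CLOSE,np.ones((7,7)))
    nl,lab,st,_=cv2.connectedComponentsWithStats(wh); i=1+st[1:,4].argmax(); wh=(lab==i)&ok; print('label px',st[i])
    svd=lambda P:np.linalg.svd(P-P.mean(0),full_matrices=False)[2]
    P=W[wh];c=P.mean(0);n=svd(P)[2];n*=np.sign(n[2])
    Q=W[b&(gr|wh)];T=Q[abs((Q-c)@n)<.004]
    for k in range(4): n=svd(T)[2];n*=np.sign(n[2]);T=Q[abs((Q-T.mean(0))@n)<.0025]
    print('n',n.round(4),'tilt',np.degrees(np.arccos(n[2])),'yaw',np.degrees(np.arctan2(-n[1],-n[0])),len(T))
    R=Ro.from_euler('zy',[yaw,-35],degrees=True).as_matrix();print(R[:,2])
    for nm,S in(('top',T),('label',P)):
        e=(S-c)@R; m=(e.min(0)+e.max(0))/2; print(nm,'size',np.ptp(e[:,:2],axis=0).round(4),'rect',rect(e),'mid',(c+R@np.r_[m[:2],np.median(e[:,2])]).round(4))
    return c
E
python3 - <<'E'
from lab import *
z=np.load('w2.npz');run(z['im'],z['W'],(66,112,240,332))
W=z['W'];N=W[(abs(W[...,0]-.72)<.06)&(abs(W[...,1]+.025)<.1)&(W[...,2]>.088)&(W[...,2]<.1)];print('nesttop',np.median(N,0),rect(N))
E
```

```text
label px [263  84  45  19 744]
n [-0.5373 -0.0408  0.8424] tilt 32.60736113439318 yaw 4.342144319537555 1867
[-5.73576436e-01  3.46944695e-18  8.19152044e-01]
top size [0.0404 0.0992] rect (array([0.0008, 0.0015]), array([0.0993, 0.0393]), 89.3) mid [ 0.6602 -0.0279  0.0788]
label size [0.0259 0.0533] rect (array([-0.0006,  0.0011]), array([0.0533, 0.0258]), 89.5) mid [ 0.6583 -0.0284  0.0792]
nesttop [ 0.73596073 -0.02185248  0.09011085] (array([ 0.7135, -0.0243]), array([0.0809, 0.1383]), 5.0)
```

```bash
sed -i "s/from_euler('zy'/from_euler('ZY'/" lab.py; cat >> h.py <<'E'
def modR(yaw=4.3,tilt=35): return Ro.from_euler('ZY',[yaw,-tilt],degrees=True).as_matrix()
E
python3 - <<'E'
from h import *
R=modR(); L=np.array([.658,-.028,.0812])
for d in (.191,.151): print(delta(L+R[:,2]*d,R@np.diag([1,-1,-1])),L+R[:,2]*d)
E
```

```text
(array([-0.0014,  0.0035,  0.0933]), array([ 0.0014,  0.6109, -0.0032])) [ 0.54875528 -0.03621415  0.23765804]
(array([0.0215, 0.0034, 0.1261]), array([ 0.0014,  0.6109, -0.0032])) [ 0.57163375 -0.03449391  0.20489196]
```

>>> move_arm(deltas=[-0.001,0.0035,0.03,0,0.18,0,0,-0.001,0.0035,0.06,0,0.36,0,0,-0.001,0.0035,0.08,0,0.54,0,0,-0.001,0.0035,0.093,0,0.611,0,0,0.01,0.0035,0.11,0,0.611,0,0,0.0215,0.0035,0.126,0,0.611,0,0,0.0215,0.0035,0.126,0,0.611,0,0,0.0215,0.0035,0.126,0,0.611,0,0], squeeze=40)

```text
t: 7.55
tool_pos: [0.5717, -0.0336, 0.2053]
orientation: [-2.974, -0.108, -0.938]
force: [-0.1, -0.2, -1.2]
opening: 0.026
gripper_force: 40.0
```

```bash
python3 - <<'E'
from lab import *
R=modR(); L=np.array([.658,-.028,.0812])
s=robot.read_state();print(s['t'],s['tool_pos'],delta(L+R[:,2]*.151,R@np.diag([1,-1,-1])))
im,W=cloud('wrist');save('w3.png',im);np.savez('w3.npz',im=im,W=W)
im2,W2=cloud('scene');save('s3.png',cv2.resize(im2[150:350,200:460],(780,600),interpolation=cv2.INTER_CUBIC))
E
```

```text
7.55 [ 0.57165433 -0.03357542  0.2053289 ] (array([-0.0003,  0.0009,  0.0003]), array([ 0.0014, -0.0001, -0.0017]))
```

View pics/w3.png

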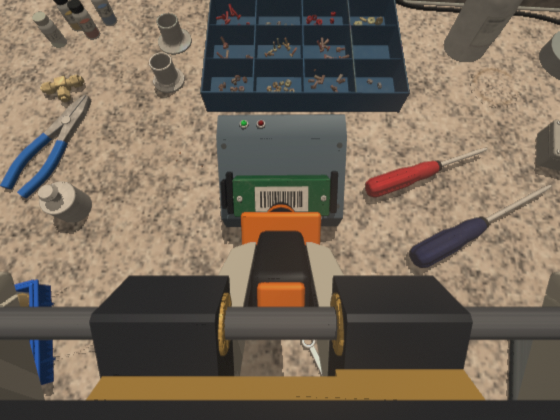

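View pics/s3.png

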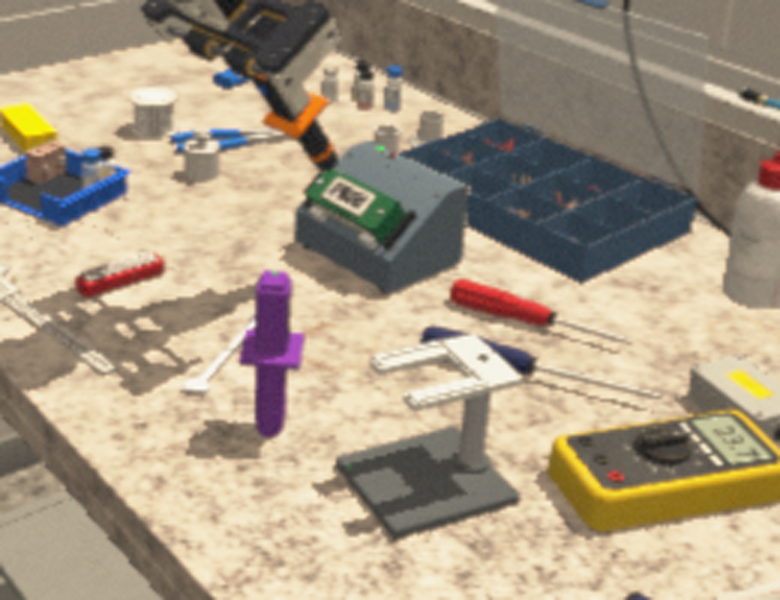

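>>> move_arm(deltas=[0,0,0,0,0,0,0,0,0,0,0,0,0,0,0,0,0,0,0,0,0,0,0,0,0,0,0,0,0,0,0,0,0,0,0,0,0,0,0,0,0,0,0,0,0,0,0,0,0,0,0,0,0,0,0,0,0,0,0,0,0,0,0,0,0,0,0,0,0,0,0,0,0,0,0,0,0,0,0,0,0,0,0,0])

```text
t: 9.15
tool_pos: [0.5718, -0.0328, 0.2047]
orientation: [-2.973, -0.11, -0.938]
force: [-0.4, -0.6, -1.4]
opening: 0.0255
gripper_force: 40.0
```

```bash
python3 - <<'E'
from lab import *
z=np.load('w3.npz');im=z['im'];W=z['W'];H=hsv(im)
run(im,W,(172,215,225,340))
s=robot.read_state();R=Ro.from_rotvec(s['orientation']).as_matrix();p=s['tool_pos']
b=np.zeros(im.shape[:2],bool);b[205:245,235:325]=1
m=b&(H[...,0]>=5)&(H[...,0]<=20)&(H[...,1]>150)&np.isfinite(W[...,2])
e=(W[m]-p)@R; k=abs(e[:,2]-np.median(e[:,2]))<.004; e=e[k]
v=np.linalg.svd(e-e.mean(0),full_matrices=False)[2][2];v*=np.sign(v[2]);print('collar normal in tool',v,'mid',(e.min(0)+e.max(0))/2,np.ptp(e,axis=0))
L=np.array([.658,-.028,.0812]);print('label in tool',(L-p)@R)
E
```

```text
label px [ 255  186   53   26 1082]
n [-0.5296 -0.044   0.8471] tilt 32.105248617855175 yaw 4.752197446841636 2556
[-0.5719619  -0.04300603  0.81915204]
top size [0.0379 0.0995] rect (array([0.0001, 0.0001]), array([0.0996, 0.0379]), 89.8) mid [ 0.6606 -0.0278  0.0785]
label size [0.0265 0.0535] rect (array([-0.0018,  0.0003]), array([0.0259, 0.0535]), 0.8) mid [ 0.6578 -0.028   0.0794]
collar normal in tool [-4.93018807e-02 -1.71627291e-04  9.98783908e-01] mid [0.01376841 0.00101158 0.02045627] [0.01973971 0.04776163 0.00767318]
label in tool [-1.26435485e-04  1.55945240e-03  1.50738219e-01]
```

```bash
python3 - <<'E'
from h import *
for p in ([.545,-.04,.29],[.52,-.18,.30],[.4915,-.332,.26]): print(delta(p,down(-10.5)))
E
```

```text
(array([ 0.0266,  0.0052, -0.0854]), array([-0.0785, -0.6075,  0.249 ]))
(array([ 0.0035,  0.143 , -0.1139]), array([-0.0785, -0.6075,  0.249 ]))
(array([-0.0519,  0.2924, -0.1038]), array([-0.0785, -0.6075,  0.249 ]))
```

>>> move_arm(deltas=[0,0,-0.05,0,0,0,0,0.02,0.003,-0.085,0,-0.15,0.05,0,0.025,0.03,-0.1,-0.02,-0.3,0.1,0,0.015,0.08,-0.114,-0.04,-0.45,0.2,0,0.0035,0.143,-0.114,-0.0785,-0.6075,0.249,0,-0.02,0.2,-0.11,-0.0785,-0.6075,0.249,0,-0.04,0.255,-0.105,-0.0785,-0.6075,0.249,0,-0.052,0.2925,-0.104,-0.0785,-0.6075,0.249,0,-0.052,0.2925,-0.104,-0.0785,-0.6075,0.249,0,-0.052,0.2925,-0.104,-0.0785,-0.6075,0.249,0])

```text
t: 10.4
tool_pos: [0.4916, -0.3317, 0.2602]
orientation: [-3.128, 0.288, -0.001]
force: [-0.1, 0.1, -0.9]
opening: 0.0258
gripper_force: 40.0
```

```bash
python3 - <<'E'
from h import *
s=robot.read_state();print(s['t'],s['tool_pos'],np.abs(s['dq']).max(),delta([.4915,-.332,.142],down(-10.5)))
im,W=cloud('wrist');np.savez('w4.npz',im=im,W=W);s=robot.read_state()
print(s['tool_pos'],delta([.4915,-.332,.142],down(-10.5)))
H=hsv(im);b=np.isfinite(W[...,2])
def rep(n,m):
    P=W[m]; print(n,len(P),np.round(np.median(P,0),4),rect(P))
rep('collar',b&(H[...,0]>=5)&(H[...,0]<=20)&(H[...,1]>150)&(abs(W[...,2]-.236)<.012)&(abs(W[...,0]-.49)<.06))
rep('pale',b&(abs(W[...,0]-.49)<.1)&(abs(W[...,1]+.33)<.1)&(H[...,1]<60)&(H[...,2]>120)&(W[...,2]>.1)&(W[...,2]<.112))
E
```

```text
10.4 [ 0.49158584 -0.3317434   0.26017306] 0.021702821080479363 (array([-1.000e-04,  3.000e-04,  1.182e-01]), array([-0.0005, -0.0003, -0.0003]))
[ 0.49185457 -0.33136268  0.26055423] (array([-0.0003,  0.0007,  0.1186]), array([-0.0001, -0.0008,  0.0006]))
collar 1920 [ 0.5082 -0.3354  0.2387] (array([ 0.5055, -0.3346]), array([0.0474, 0.02  ]), 79.9)
pale 3313 [ 0.5233 -0.3388  0.1036] (array([ 0.5125, -0.3354]), array([0.0659, 0.0727]), 79.1)
```

>>> move_arm(deltas=[0,0.0005,0.05,0,0,0,0,0,0.0005,0.09,0,0,0,0,0,0.0005,0.115,0,0,0,0,0,0.0005,0.122,0,0,0,0,0,0.0005,0.1285,0,0,0,0,0,0.0005,0.129,0,0,0,0,0,0.0005,0.129,0,0,0,0])

```text
t: 11.32
tool_pos: [0.4919, -0.3329, 0.1324]
orientation: [3.127, -0.287, 0.003]
force: [0.9, -0.3, -1.2]
opening: 0.0257
gripper_force: 40.0
```

>>> move_arm(deltas=[0,0,0.001,0,0,0,0,0,0,0.001,0,0,0,0])

```text
t: 11.58
tool_pos: [0.4917, -0.333, 0.1309]
orientation: [3.128, -0.288, 0.002]
force: [0.4, 0.4, 1.3]
opening: 0.0258
gripper_force: 40.0
```

Contact on the fork. Release and rise.

>>> move_arm(deltas=[0,0,0.0005,0,0,0,0.5,0,0,0.0005,0,0,0,0.6,0,0,0.0005,0,0,0,0.6,0,0,-0.03,0,0,0,0.6,0,0,-0.08,0,0,0,0.6,0,0,-0.14,0,0,0,0.6,0,0,-0.18,0,0,0,0.6,0,0,-0.18,0,0,0,0.6])

```text
t: 12.58
tool_pos: [0.4927, -0.3338, 0.3153]
orientation: [3.124, -0.287, 0.011]
force: [0.6, -0.5, 0.0]
opening: 0.056
gripper_force: 0.0
```

```bash
python3 - <<'E'
from h import *
s=robot.read_state();print(s['t'],s['tool_pos'])
im,W=cloud('wrist')
H=hsv(im);X,Y,Z=W[...,0],W[...,1],W[...,2]
st=(abs(X-.49)<.1)&(abs(Y+.33)<.1)
hue=lambda a,b,s=100,v=40:(H[...,0]>=a)&(H[...,0]<=b)&(H[...,1]>s)&(H[...,2]>v)
def rep(n,m):
    P=W[m]; print(n,len(P),np.round(np.median(P,0),4),rect(P))
rep('collar',st&hue(5,20,150)&(Z>.1)&(Z<.13))
rep('handle',st&(Z>.165)&(Z<.19))
rep('pale',st&(H[...,1]<60)&(H[...,2]>120)&(Z>.1)&(Z<.112))
# module grasp pose: y_t = module x, z_t=-z_m
R=modR();Rg=np.c_[R[:,0],-R[:,1],-R[:,2]]@np.array([[0,1,0],[-1,0,0],[0,0,1.]])
print(Rg.T@R)
L=np.array([.658,-.028,.0812])
print(delta(L+R[:,2]*.10,Rg),L+R[:,2]*.10, delta([.56,-.03,.25],down(94.3)), delta([.56,-.03,.25],down(-85.7)))
E
```

```text
12.575 [ 0.49274213 -0.33375564  0.31525016]
collar 795 [ 0.5025 -0.3361  0.1094] (array([ 0.4918, -0.3333]), array([0.0467, 0.0467]), 78.9)
handle 656 [ 0.4934 -0.3334  0.1709] (array([ 0.4923, -0.3329]), array([0.0243, 0.0283]), 79.5)
pale 2273 [ 0.5249 -0.336   0.1037] (array([ 0.5035, -0.3336]), array([0.0658, 0.0909]), 79.0)
[[-3.69851308e-18  1.00000000e+00 -3.67024981e-18]
 [ 1.00000000e+00 -3.69851308e-18 -5.59143811e-17]
 [ 5.59143811e-17  3.67024981e-18 -1.00000000e+00]]
(array([ 0.0517, -0.3159,  0.1487]), array([-0.4241,  0.5555, -1.7646])) [ 0.60080381 -0.0323006   0.1631152 ] (array([ 0.0114, -0.3105,  0.0617]), array([ 4.5000e-03, -8.0000e-04, -1.8291e+00])) (array([ 0.0114, -0.3105,  0.0617]), array([-8.0000e-04, -4.2000e-03,  1.3125e+00]))
```

>>> move_arm(deltas=[0,-0.03,0,-0.04,0.05,-0.17,0.65,0,-0.08,0,-0.08,0.1,-0.34,0.65,0.005,-0.13,0.02,-0.12,0.15,-0.5,0.65,0.01,-0.18,0.04,-0.16,0.2,-0.66,0.65,0.015,-0.23,0.05,-0.2,0.25,-0.82,0.65,0.02,-0.27,0.06,-0.24,0.31,-0.99,0.65,0.025,-0.3,0.07,-0.28,0.36,-1.15,0.65,0.03,-0.315,0.08,-0.32,0.41,-1.32,0.65,0.04,-0.316,0.1,-0.36,0.47,-1.48,0.65,0.045,-0.316,0.12,-0.4,0.52,-1.64,0.65,0.05,-0.316,0.14,-0.424,0.5555,-1.7646,0.65,0.052,-0.316,0.1485,-0.424,0.5555,-1.7646,0.65])

```text
t: 14.12
tool_pos: [0.5976, -0.0316, 0.1572]
orientation: [1.819, 1.953, 0.612]
force: [-0.1, 0.4, -0.3]
opening: 0.0603
gripper_force: 0.0
```

>>> move_arm(deltas=[0,0,0,0,0,0,0.65,0,0,0,0,0,0,0.65])

```text
t: 14.38
tool_pos: [0.6005, -0.0311, 0.1625]
orientation: [1.813, 1.95, 0.616]
force: [-0.2, 0.1, 0.1]
opening: 0.0603
gripper_force: 0.0
```

```bash
python3 - <<'E'
from lab import *
s=robot.read_state();print(s['t'],s['tool_pos'],s['q'])
im,W=cloud('wrist');save('w5.png',im);np.savez('w5.npz',im=im,W=W)
R=modR();Rg=np.c_[R[:,1],R[:,0],-R[:,2]];L=np.array([.658,-.028,.0812])
s=robot.read_state();print(s['tool_pos'],delta(L+R[:,2]*.10,Rg),delta(L-R[:,2]*.0135,Rg))
E
```

```text
14.375 [ 0.60047833 -0.0310705   0.16254124] [-0.25074363 -0.35447292  2.18382676  0.27494654  0.74831514 -0.4713521 ]
[ 0.60065286 -0.03109631  0.16289116] (array([-0.0012,  0.0002, -0.0002]), array([-0.0017, -0.0018, -0.0023])) (array([-0.0014,  0.0004,  0.1133]), array([-0.0017, -0.0018, -0.0023]))
```

View pics/w5.png

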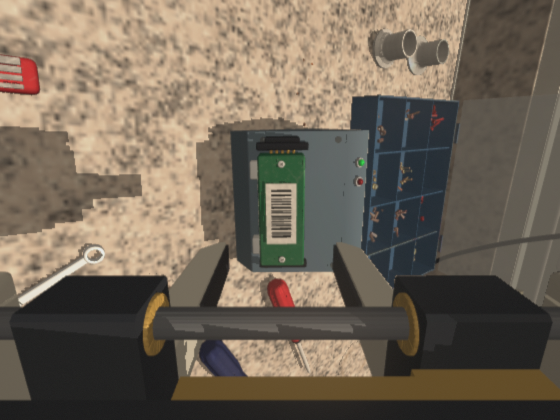

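```bash
python3 - <<'E'
from lab import *
z=np.load('w5.npz');im=z['im'];W=z['W'];H=hsv(im)
run(im,W,(150,268,256,308))
R=modR();L=np.array([.658,-.028,.0812])
e=(W-L)@R
for nm,m in(('green',(H[...,0]>45)&(H[...,0]<85)&(H[...,1]>80)&(abs(e[...,2])<.005)&(abs(e[...,0])<.03)&(abs(e[...,1])<.07)),
 ('lugs',(H[...,1]<70)&(H[...,2]>140)&(abs(e[...,0]+.025)<.006)&(abs(e[...,1])<.045))):
    P=e[m];print(nm,len(P),np.percentile(P,[1,50,99],axis=0).round(4))
sl=e[(abs(e[...,0]-.04)<.012)&(abs(e[...,1])<.03)];print('slope',np.nanmedian(sl,0),np.nanpercentile(sl[:,2],[5,95]))
E
```

```text
label px [ 265  183   32   61 1889]
n [-0.5639 -0.0413  0.8248] tilt 34.43040281453787 yaw 4.191001402641001 4213
[-0.5719619  -0.04300603  0.81915204]
top size [0.039  0.0991] rect (array([ 0.0005, -0.0004]), array([0.0389, 0.0991]), 0.1) mid [ 0.6594 -0.0275  0.0778]
label size [0.027  0.0549] rect (array([-0.0002, -0.0009]), array([0.0266, 0.0549]), 0.6) mid [ 0.6577 -0.0282  0.0793]
green 2373 [[-0.0197 -0.0482 -0.005 ]
 [ 0.0014  0.0177 -0.0041]
 [ 0.0182  0.0491 -0.0025]]Traceback (most recent call last):
  File "<stdin>", line 8, in <module>
    return _quantile_unchecked(
        a, q, axis, out, overwrite_input, method, keepdims, weights)
    return _ureduce(a,
                    func=_quantile_ureduce_func,
    ...<5 lines>...
                    overwrite_input=overwrite_input,
                    method=method)
    r = func(a, **kwargs)
    result = _quantile(arr,
                       quantiles=q,
    ...<2 lines>...
                       out=out,
                       weights=wgt)
    slices_having_nans = np.isnan(arr[-1, ...])
                                  ~~~^^^^^^^^^
IndexError: index -1 is out of bounds for axis 0 with size 0
```

>>> move_arm(deltas=[-0.001,0.0005,0.05,0,0,0,0.65,-0.001,0.0005,0.09,0,0,0,0.65,-0.001,0.0005,0.105,0,0,0,0.65,-0.001,0.0005,0.113,0,0,0,0.65,-0.001,0.0005,0.113,0,0,0,0.65,-0.001,0.0005,0.113,0,0,0,0.65], squeeze=25)

```text
t: 15.18
tool_pos: [0.6654, -0.0273, 0.0706]
orientation: [1.811, 1.951, 0.616]
force: [0.3, 0.3, 0.6]
opening: 0.0605
gripper_force: 0.0
```

```bash
python3 - <<'E'
from h import *
R=modR();Rg=np.c_[R[:,1],R[:,0],-R[:,2]];L=np.array([.658,-.028,.0812])
s=robot.read_state();print(s['t'],s['tool_pos'],s['force'],delta(L-R[:,2]*.0135,Rg))
im,W=cloud('wrist');save('w6.png',im)
E
```

```text
15.175 [ 0.6653726  -0.02728023  0.07056318] [0.30648941 0.29380998 0.56903969] (array([-0.0002,  0.    ,  0.0005]), array([-0.0012, -0.0018, -0.0014]))
```

View pics/w6.png

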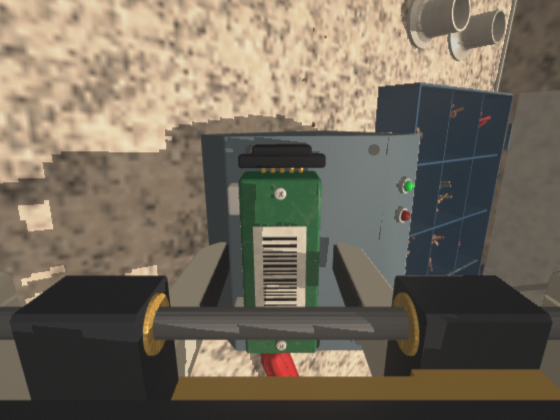

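>>> move_arm(deltas=[0,0,0,0,0,0,0,0,0,0,0,0,0,0,0,0,0,0,0,0,0,0,0,0,0,0,0,0], squeeze=30)

```text
t: 15.72
tool_pos: [0.6655, -0.0274, 0.0702]
orientation: [1.811, 1.951, 0.616]
force: [0.1, 0.1, 5.0]
opening: 0.0402
gripper_force: 30.0
```

```bash
python3 - <<'E'
from h import *
print(delta([.58,.08,.27],down(109)),delta([.469,.266,.25],down(109)))
E
```

```text
(array([ 0.1139,  0.0509, -0.2079]), array([ 0.6065,  0.0761, -0.2492])) (array([ 0.3077, -0.0401, -0.2465]), array([ 0.6065,  0.0761, -0.2492]))
```

>>> move_arm(deltas=[0,0,-0.03,0,0,0,0,0,0,-0.08,0,0,0,0,0.02,0,-0.13,0.1,0.01,-0.04,0,0.06,0.03,-0.17,0.25,0.03,-0.1,0,0.114,0.05,-0.208,0.4,0.05,-0.17,0,0.17,0.03,-0.22,0.52,0.066,-0.22,0,0.22,0,-0.23,0.6065,0.076,-0.249,0,0.27,-0.02,-0.24,0.6065,0.076,-0.249,0,0.3077,-0.04,-0.2465,0.6065,0.076,-0.249,0,0.3077,-0.04,-0.2465,0.6065,0.076,-0.249,0,0.3077,-0.04,-0.2465,0.6065,0.076,-0.249,0])

```text
t: 17.1
tool_pos: [0.4686, 0.2657, 0.2491]
orientation: [-1.823, -2.557, 0.003]
force: [0.0, -0.5, -0.2]
opening: 0.0401
gripper_force: 29.6
```

```bash
python3 - <<'E'
from h import *
s=robot.read_state();print(s['t'],s['tool_pos'],s['opening'],delta([.469,.266,.25],down(109)))
im,W=cloud('wrist');save('w7.png',im);np.savez('w7.npz',im=im,W=W)
H=hsv(im);X,Y,Z=W[...,0],W[...,1],W[...,2]
t=(abs(X-.49)<.12)&(abs(Y-.28)<.12)
hue=lambda a,b,s=100,v=40:(H[...,0]>=a)&(H[...,0]<=b)&(H[...,1]>s)&(H[...,2]>v)
def rep(n,m):
    P=W[m]; print(n,len(P),np.round(np.median(P,0),4),rect(P)) if len(P)>5 else print(n,len(P))
rep('rim',t&hue(100,125,120)&(Z>.022)&(Z<.034))
rep('copper',t&(Z>.030)&(Z<.04)&hue(0,20,60)); rep('caps',t&(Z>.047)&(Z<.062))
e=(W-s['tool_pos'])@Ro.from_rotvec(s['orientation']).as_matrix()
g=(hue(45,85,80)|((H[...,1]<60)&(H[...,2]>150)))&(abs(e[...,2])<.04)&(abs(e[...,0])<.08)&(abs(e[...,1])<.025)
P=e[g];print('module in tool',len(P),np.percentile(P,[1,50,99],axis=0).round(4))
E
```

```text
17.1 [0.46858285 0.26570396 0.24906776] 0.04009424594698776 (array([ 0.0001,  0.0005, -0.0009]), array([-0.0023, -0.0003,  0.0002]))
rim 1235 [0.5108 0.3188 0.0274] (array([0.4922, 0.2759]), array([0.1105, 0.1214]), 19.0)
copper 682 [0.5038 0.3212 0.0365] (array([0.5142, 0.2883]), array([0.0434, 0.0905]), 18.9)
caps 238 [0.5369 0.2475 0.0545] (array([0.5352, 0.2468]), array([0.0241, 0.0192]), 5.7)
module in tool 5687 [[-0.0481 -0.0197 -0.0102]
 [ 0.0326 -0.003  -0.0075]
 [ 0.05    0.0178  0.0093]]
```

View pics/w7.png

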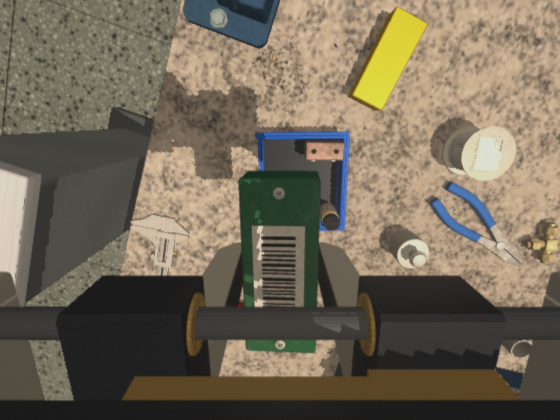

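```bash
python3 - <<'E'
from h import *
for f in('w7.npz','top.npz'):
    z=np.load(f);im=z['im'];W=z['W'];H=hsv(im)
    c=np.array([.492,.275,0]);R=Ro.from_euler('z',19,degrees=True).as_matrix();e=(W-c)@R
    m=(H[...,0]>=100)&(H[...,0]<=125)&(H[...,1]>120)&(abs(e[...,2]-.028)<.003)&(abs(e[...,0])<.07)&(abs(e[...,1])<.07)
    P=e[m]
    for nm,a,k in(('+x',0,1),('-x',0,-1),('+y',1,1),('-y',1,-1)):
        o=1-a; Q=P[(k*P[:,a]>.045)&(abs(P[:,o])<.045)]
        if len(Q)>20:
            f1=np.polyfit(Q[:,o],Q[:,a],1); print(f,nm,len(Q),np.percentile(Q[:,a],[3,50,97]).round(4),'slope deg',np.degrees(np.arctan(f1[0])).round(2),'range',np.ptp(Q[:,o]).round(3))
    o=(e[...,2]>.012)&(abs(e[...,0]-.02)<.025)&(abs(e[...,1])<.05)&(e[...,2]<.07)&~((H[...,0]>45)&(H[...,0]<85))
    for y0,y1 in((-.05,-.02),(.02,.05)):
        Q=e[o&(e[...,1]>y0)&(e[...,1]<y1)]; print('obj',y0,len(Q),np.percentile(Q,[2,98],axis=0).round(4) if len(Q) else '')
E
```

```text
w7.npz +x 399 [0.0481 0.0515 0.0551] slope deg 0.02 range 0.089
w7.npz -x 40 [-0.0516 -0.0503 -0.0492] slope deg -1.7 range 0.018
w7.npz +y 520 [0.0546 0.058  0.0614] slope deg 0.15 range 0.089
w7.npz -y 22 [-0.0597 -0.0581 -0.0538] slope deg -18.07 range 0.008
obj -0.05 408 [[ 0.0203 -0.049   0.014 ]
 [ 0.0434 -0.03    0.0598]]
obj 0.02 630 [[0.0036 0.0297 0.0214]
 [0.0441 0.0495 0.038 ]]
top.npz +x 59 [0.047  0.0506 0.0537] slope deg -0.38 range 0.088
top.npz +y 56 [0.0526 0.0563 0.0597] slope deg 1.55 range 0.088
top.npz -y 57 [-0.0617 -0.0584 -0.0552] slope deg 0.36 range 0.087
obj -0.05 83 [[-0.0008 -0.0496  0.0203]
 [ 0.0399 -0.0347  0.0651]]
obj 0.02 141 [[0.002  0.0265 0.0155]
 [0.0435 0.0484 0.0406]]
```

```bash
python3 - <<'E'
from h import *
print(delta([.4704,.267,.062],down(109)))
E
```

```text
(array([0.0011, 0.0022, 0.1873]), array([-0.0019, -0.0004, -0.0009]))
```

>>> move_arm(deltas=[0.001,0.002,0.06,-0.002,0,0,0,0.001,0.002,0.12,-0.002,0,0,0,0.001,0.002,0.165,-0.002,0,0,0,0.001,0.002,0.187,-0.002,0,0,0,0.001,0.002,0.187,-0.002,0,0,0,0.001,0.002,0.187,-0.002,0,0,0])

```text
t: 17.9
tool_pos: [0.4713, 0.2675, 0.0639]
orientation: [1.826, 2.556, 0.004]
force: [0.4, -0.0, -0.2]
opening: 0.0403
gripper_force: 29.6
```

```bash
python3 - <<'E'
from h import *
s=robot.read_state();print(s['t'],s['tool_pos'])
im,W=cloud('wrist');save('w8.png',im);np.savez('w8.npz',im=im,W=W)
s=robot.read_state();print(s['tool_pos'],delta([.4704,.267,.019],down(109)))
H=hsv(im);c=np.array([.492,.275,0]);R=Ro.from_euler('z',19,degrees=True).as_matrix();e=(W-c)@R
m=(H[...,0]>=100)&(H[...,0]<=125)&(H[...,1]>120)&(abs(e[...,2]-.028)<.003)&(abs(e[...,0])<.07)&(abs(e[...,1])<.07)
P=e[m]
for nm,a,k in(('+x',0,1),('-x',0,-1),('+y',1,1)):
    Q=P[(k*P[:,a]>.045)&(abs(P[:,1-a])<.045)]
    print(nm,len(Q),np.percentile(Q[:,a],[3,50,97]).round(4),np.ptp(Q[:,1-a]).round(3)) if len(Q)>20 else print(nm,len(Q))
g=(H[...,0]>45)&(H[...,0]<85)&(H[...,1]>80)&(abs(e[...,2]-.072)<.02)&(abs(e[...,0])<.08)&(abs(e[...,1])<.08)
print('mod',np.percentile(e[g],[1,50,99],axis=0).round(4))
E
```

```text
17.9 [0.47126488 0.26747717 0.06390839]
[0.47153225 0.26782842 0.06436447] (array([-0.0005, -0.0015,  0.0454]), array([ 0.0034, -0.0011, -0.0013]))
+x 953 [0.048  0.0517 0.055 ] 0.071
-x 209 [-0.0527 -0.0507 -0.0489] 0.089
+y 1876 [0.0543 0.0578 0.0613] 0.09
mod [[-0.0421 -0.0484  0.055 ]
 [-0.0215  0.0319  0.0715]
 [-0.0038  0.0496  0.0737]]
```

View pics/w8.png

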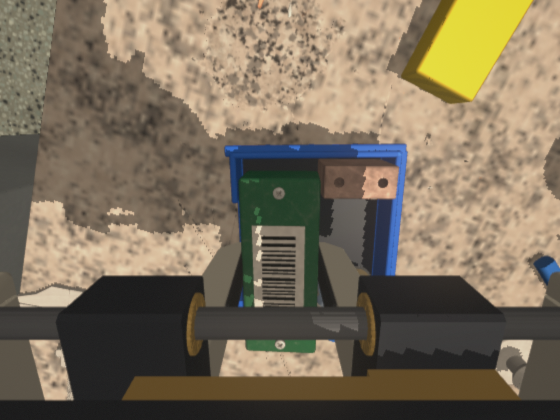

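>>> move_arm(deltas=[0.001,-0.0005,0.015,0,0,0,0,0.001,-0.0005,0.027,0,0,0,0,0.001,-0.0005,0.037,0,0,0,0,0.001,-0.0005,0.04,0,0,0,0,0.001,-0.0005,0.04,0,0,0,0])

```text
t: 18.58
tool_pos: [0.4689, 0.2686, 0.0222]
orientation: [-1.824, -2.557, -0.001]
force: [0.2, 0.1, -1.3]
opening: 0.0404
gripper_force: 29.6
```

>>> move_arm(deltas=[0,0,0.002,0,0,0,0,0,0,0.002,0,0,0,0])

```text
t: 18.82
tool_pos: [0.4694, 0.2688, 0.0213]
orientation: [-1.824, -2.557, -0.002]
force: [-2.7, -2.6, 7.8]
opening: 0.0401
gripper_force: 29.7
```

>>> move_arm(deltas=[0,0,0,0,0,0,0.55,0,0,0,0,0,0,0.58,0,0,0,0,0,0,0.58,0,0,-0.02,0,0,0,0.58,0,0,-0.06,0,0,0,0.58,0,0,-0.12,0,0,0,0.58,0,0,-0.18,0,0,0,0.58,-0.05,0,-0.2,0,0,0,0.58,-0.05,0,-0.2,0,0,0,0.58,-0.05,0,-0.2,0,0,0,0.58])

```text
t: 20.08
tool_pos: [0.485, 0.2211, 0.2197]
orientation: [-1.825, -2.556, -0.001]
force: [0.0, -0.3, -0.1]
opening: 0.054
gripper_force: 0.0
```

```bash
python3 - <<'E'
from h import *
s=robot.read_state();print(s['t'],s['tool_pos'],s['force'],s['opening'])
im,W=cloud('wrist');save('w9.png',im)
H=hsv(im);c=np.array([.492,.275,0]);R=Ro.from_euler('z',19,degrees=True).as_matrix();e=(W-c)@R
m=(H[...,0]>=100)&(H[...,0]<=125)&(H[...,1]>120)&(abs(e[...,2]-.028)<.003)&(abs(e[...,0])<.07)&(abs(e[...,1])<.07)
P=e[m]
for nm,a,k in(('+x',0,1),('-x',0,-1),('+y',1,1),('-y',1,-1)):
    Q=P[(k*P[:,a]>.045)&(abs(P[:,1-a])<.045)]
    print(nm,len(Q),np.percentile(Q[:,a],[3,50,97]).round(4)) if len(Q)>20 else print(nm,len(Q))
g=(H[...,0]>45)&(H[...,0]<85)&(H[...,1]>80)&(abs(e[...,0])<.06)&(abs(e[...,1])<.06)
G=e[g];print('mod',np.percentile(G,[1,50,99],axis=0).round(4));
n=np.linalg.svd(G-G.mean(0),full_matrices=False)[2][2];print(n)
for i in((e[...,1]>.03),(e[...,1]<-.03),(e[...,0]<-.035),(e[...,0]>-.012)): print(np.median(e[g&i][:,2]))
im2,W2=cloud('scene');save('s9.png',cv2.resize(im2[150:350,180:460],(800,572),interpolation=cv2.INTER_CUBIC))
E
```

```text
20.075 [0.48500843 0.22111843 0.21971948] [ 0.01542178 -0.2597956  -0.0567667 ] 0.05399529732468532
+x 537 [0.048  0.0514 0.0551]
-x 122 [-0.0523 -0.0506 -0.0486]
+y 645 [0.054  0.0577 0.061 ]
-y 388 [-0.0611 -0.0572 -0.0539]
mod [[-0.0419 -0.0476  0.0267]
 [-0.0215  0.0111  0.0285]
 [-0.0035  0.0509  0.0303]]
[ 7.42955471e-04 -4.74646781e-05 -9.99999723e-01]
0.028468062166448843
0.028487229921424523
0.0285086618469282
0.028495921839959887
```

View pics/w9.png

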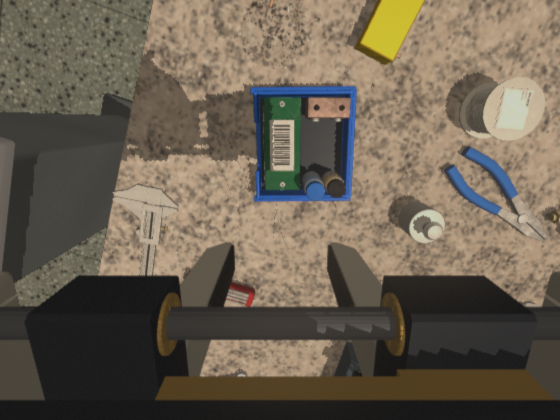

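```bash
python3 -c "
from plant import robot
print(robot.close_job())"
```

```text
the job is handed in; nothing more can be done
None
```

The job is handed in at about 20 s of the 61 s: the bar code was read from about 5 cm for about 1.5 s, the reader is hung back in its fork, and the module lies flat and label up in the tray's free space. I viewed 11 pictures, one over the limit of 10.

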